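# Mark a carton in the bench press

## Task

Mark the flat carton in the marking press: put it flat in the pocket of the press's swing tray, swing the tray in under the head until it meets its stop, slide the lock fork fully back out from under the palm button, and press the button down firmly until the die bears on the carton. Then let the button rise, slide the lock fork fully back under it, and leave the carton in the swung-in tray for the ink to dry. Leave the taller carton and the tape roll where they are.

Things in the scene. Friction and masses are not known exactly. Their poses are not given: they have to be found in the camera images.
- press: Grey bench marking press, fixed; base plate 270 mm wide, 12 mm thick. Origin on the bench under it; x runs from its front to its column at the back, y to its left (yaw differs). The column (x +40 to +90 mm) carries an arm 48 mm wide (y -24 to +24) that reaches forward to x = -108 mm, at 84 to 114 mm above the bench. A label printer, 124 mm high, stands between it and the robot.
- swing_tray (a joint): Turn (rad) of the swing tray about its upright pivot pin: 0 = swung in under the head, against its stop; positive = swung out, counter-clockwise seen from above, to the right-hand side of the press; out stop at 1.4. It starts swung out. Light friction (0.08 N m), stays where it is left.
- pivot (a point): Top of the pivot pin of the swing tray, 27 mm above the bench, on its axis.
- tray_pocket (a point): Middle of the floor of the tray's rectangular pocket, 19 mm above the bench; inside 67 mm along its x, 117 mm along its y, rim 8 mm high, 4 mm thick. Its axes turn with the tray; with the tray in they agree with the press's and this point lies on the ram's axis. The carton goes in flat, long side along the pocket's long side, either way round.
- tray_knob (a point): Middle of the top of the black upright knob at the end of the tray's flat lever, 80 mm above the bench; 61 mm tall, 20 mm across at the top and 17 mm below, on the lever 140 mm from the pivot axis. Push or pinch it to swing the tray.
- lock_fork (a joint): Slide (m) of the steel lock fork on top of the arm: 0 = fully in, under the palm button, which it stops after 2.5 mm; 0.042 = fully back (towards the column, +x of the press), clear of the button. The button is free above 0.037. Friction 1.5 N, stays where it is left.
- fork_plate (a point): Middle of the top edge of the fork's upright thumb plate, 165 mm above the bench; the plate is 34 mm wide (press y), 10 mm thick (press x) and stands 35 mm above the fork's block, which is 36 mm wide. The front of the plate is 43 mm behind the button's edge when the fork is fully in.
- ram (a joint): Travel (m) of the ram with palm button, stem and die: 0 = up, grows downward, end stop at 0.017. A spring lifts it: the push needed is 2.3 N at the top and 4.8 N at 0.014, where the die meets the top of the carton lying in the pocket; a firm press of 8 to 20 N on the button then marks it.
- button_top (a point): Middle of the top of the black mushroom-shaped palm button, 48 mm across, 148 mm above the bench when up.
- flat_carton: The carton to be marked: the flatter of the two small cartons that lie on the bench to the left of the press, 55 x 105 x 35 mm, 105 to 210 g. Origin in the middle of its underside; x along the 55 mm side, y along the 105 mm side, z up.
- tall_carton: The other small carton, 61 x 120 x 55 mm; leave it where it is. Origin in the middle of its underside, y along its 120 mm side.
- tape: Brown roll of packing tape, 116 mm across, 48 mm high, lying at the far left; leave it where it is. Origin in the middle of its underside.

How it is judged:
By the outcome, as a careful person would: the job done as asked, in the order asked, and still so for the second after the job is handed in, with the robot touching nothing.
It also fails if it takes over 69 s, if anything falls off the work surface, if the arm or the gripper's body presses on something with over 40 N, if the wrist force passes 120 N, or if a joint passes its speed limit or range.

## Robot

A 7-joint arm with a two-finger parallel gripper is mounted at the origin on the work surface; the furniture and walls round the work are solid. World frame = base frame: x ahead of the robot, y to its left, z up, the work surface at z = 0. Lengths are in m, angles in rad, forces in N, time in s.
With the tool pointing down it reaches from about 0.425 to 0.875 m from the base axis. Payload 8.4 kg.
Tool frame: the origin (TCP) lies at the very end of the fingers, on their centre line; the grasp point (between the pads) lies 19 mm behind it (robot.grip_depth is the z of the grasp point in the tool frame, in m); z points along the fingers, y is the line along which they close (so a half turn about z gives the same grasp; the last joint's range is limited). The gripper opens to 85 mm and grips with 20 to 120 N. Pads are 22 mm wide; open, the fingers measure 114 mm over their backs; the gripper's body (76 mm by 85 mm) begins 54 mm behind the grasp point. The pads swing forward as they close: fully open they stand 13 mm farther back than shut.
Start: joints at [1.146, 0.333, 0.04, 1.465, -0.013, 1.343, -0.059], TCP at [0.208, -0.616, 0.231] pointing down, gripper open.
Joint ranges: [-2.58, 2.58], [-0.38, 2.09], [-1.3, 1.39], [0.25, 2.4], [-1.5, 4.64], [0.08, 2.09], [-2.65, 2.65]. Speed limits (rad/s): [2.22, 2.22, 2.79, 2.79, 3.14, 3.14, 3.14].

## Interface

Orientations are given as a unit quaternion [w, x, y, z].
In Python, from workcell import robot gives the robot as it stands.
- The arm moves only by the tool servo_tool, never from a script. Its argument "rows" is a list of rows, each an object of numbers: "x", "y", "z": the shift along the tool's x, y, z in m; "ax", "ay", "az": the turn, a rotation vector about the tool's x, y, z in degrees. In form: [{"x": .., "y": .., "z": .., "ax": .., "ay": .., "az": ..}, ...]. A call has 1 to 20 rows; each row shifts and turns the commanded pose from where the row before left it, along the tool's axes as they then stand; what a row does not reach is not made up. A row lasts 1/12 s, in which the tool goes at most 41.7 mm and 7.16 degrees, less where a joint would pass 70% of its speed; a pose out of reach is approached as far as the arm can. A call with a gripper value outside its range is refused whole. "gripper" is the finger opening in m, from 0 to 0.0854, set as the call begins (left out, the last holds). The fingers move at their own pace and stop on an object; "squeeze" is the grip in N (left out, the last holds). Time passes only in rows, so rows that do not move let the fingers close. It gives the time, the measured TCP pose, the force, the opening and the grip force at its end, in the units of the state.
- robot.read_state(): the state, without advancing time (a new reading comes with each control period).
- robot.grab_frame(name): name is "side" or "top" or "wrist"; returns the picture (480x640x3 uint8, red, green, blue); there is no depth.
- robot.camera_params(name): a dict with "intrinsics" (3x3 intrinsics, pixels), "eye" and "orientation" of the camera in the world. Camera axes: x right, y down, z forward; pixel columns grow to the right and rows downward; lengths in m; the calibration is good to about 2 mm. A picture is of the moment at which its call begins: read the wrist's pose just before it. camera_params takes no time and is no camera call; for the wrist camera it gives the pose at the moment of the call.
- robot.hand_in(): hands the job in; it is judged then, once.
The state is a dict: "time_s": time; "qpos": joint angles; "joint_vel": joint speeds; "joint_torque": joint torques, N m; "tool_pos": TCP position; "tcp_rot": TCP orientation; "wrist_force": force on the tool from outside, world axes, zero at the start; "torque": the same for the moment, N m; "width": finger opening in m; "grasp_force": force on a finger pad.
Only numpy, scipy, OpenCV 4.12 (cv2) and the standard library are available. Lean on these libraries where they do the work, as an engineer would, in place of code of your own. Each camera call takes 0.05 s, during which the arm holds its last target. There are 200 camera calls.

## Working session

There is one attempt and no reset: what is moved stays moved. The work goes in short steps, Python scripts to look and compute and a tool call to move; the robot and the scene stay as the last step left them, time stands still between calls to the robot, and variables do not carry over. Pictures are saved under pics/ and viewed, at most 10 in all, crops included, and the job is handed in when it is done.

Besides the shell and the picture viewer there is one more tool, called after "Request:" as name(argument=value, ...) on one line, values as JSON. servo_tool: Moves the arm, as the interface text tells. Its arguments: {"type":"object","properties":{"rows":{"type":"array","items":{"type":"object","properties":{"x":{"type":"number"},"y":{"type":"number"},"z":{"type":"number"},"ax":{"type":"number"},"ay":{"type":"number"},"az":{"type":"number"}}}},"gripper":{"type":"number"},"squeeze":{"type":"number"}},"required":["rows"]}

```bash
mkdir -p pics; ls; python3 - <<'E'
from workcell import robot
import cv2
for n in("side","top"):
    im=robot.grab_frame(n); cv2.imwrite(f"pics/{n}0.png",im[:,:,::-1])
    p=robot.camera_params(n); print(n,p)
s=robot.read_state(); print(s['time_s'],s['tool_pos'],s['tcp_rot'],s['width'])
E
```

```text
pics
side {'intrinsics': array([[493.81418417,   0.        , 318.89511344],
       [  0.        , 493.81418417, 239.50755787],
       [  0.        ,   0.        ,   1.        ]]), 'eye': array([0.45549779, 0.99083187, 0.88127048]), 'orientation': array([ 0.02434916, -0.03670096,  0.91009794, -0.41204599])}
top {'intrinsics': array([[493.13770821,   0.        , 324.25422836],
       [  0.        , 493.13770821, 243.06866361],
       [  0.        ,   0.        ,   1.        ]]), 'eye': array([0.3739777 , 0.11034923, 1.07423523]), 'orientation': array([ 0.06576022, -0.70336709,  0.70560355, -0.05544323])}
0.1 [ 0.2079171  -0.61540956  0.23047406] [-7.32750266e-04  9.86756446e-01  1.62207125e-01 -1.70078666e-04] 0.08505860032691048
```

View pics/side0.png

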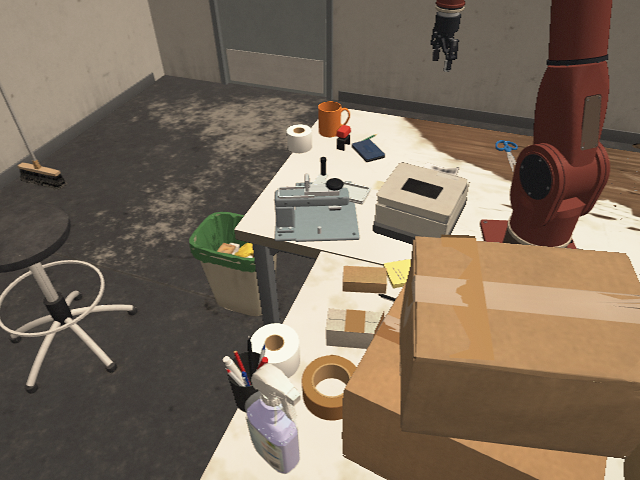

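View pics/top0.png

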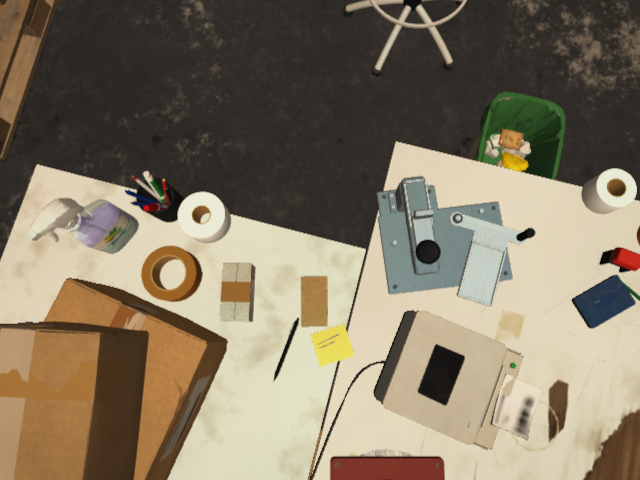

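The top view shows the press (button 428,252; pivot ~458,218; knob ~529,234; pocket ~482,275), a kraft carton at (314,301), a grey and brown carton at (237,292) and the tape at (171,273). I'll zoom in next.

```bash
cat > h.py <<'E'
import numpy as np, cv2
from scipy.spatial.transform import Rotation as R
from workcell import robot
def q2R(q): return R.from_quat([q[1],q[2],q[3],q[0]]).as_matrix()
def ray(p,uv):
    K=p['intrinsics']; d=np.linalg.inv(K)@np.array([uv[0],uv[1],1.]); return np.array(p['eye']),q2R(p['orientation'])@d
def onz(p,uv,z):
    o,d=ray(p,uv); return (o+d*(z-o[2])/d[2])
def proj(p,X):
    c=q2R(p['orientation']).T@(np.array(X)-p['eye']); c=p['intrinsics']@c; return c[:2]/c[2]
E
python3 - <<'E'
from h import *
im=cv2.imread('pics/top0.png'); 
a=cv2.resize(im[165:315,370:570],None,fx=4,fy=4,interpolation=cv2.INTER_CUBIC); cv2.imwrite('pics/c1.png',a)
p=robot.camera_params('top')
hsv=cv2.cvtColor(im,cv2.COLOR_BGR2HSV)
print(hsv[290,314],hsv[270,237],hsv[292,237],hsv[345,280],hsv[252,428])
# kraft
roi=np.zeros(im.shape[:2],np.uint8); roi[265:335,290:340]=1
m=((hsv[...,1]>90)&(hsv[...,0]<20)&(roi>0)).astype(np.uint8)
c=max(cv2.findContours(m,0,2)[0],key=cv2.contourArea); b=cv2.boxPoints(cv2.minAreaRect(c)); print('kraft px',b.tolist())
for z in(.035,.055):
    w=np.array([onz(p,x,z) for x in b]); print(z,w.mean(0),np.linalg.norm(w[1]-w[0]),np.linalg.norm(w[2]-w[1]),w[:,:2].round(4).tolist())
m=((hsv[...,2]<50)).astype(np.uint8); m[:230]=0;m[275:]=0;m[:,:405]=0;m[:,450:]=0
c=max(cv2.findContours(m,0,2)[0],key=cv2.contourArea); e=cv2.minEnclosingCircle(c);print('button',e,onz(p,e[0],.148))
m=((hsv[...,2]<50)).astype(np.uint8); m[:225]=0;m[250:]=0;m[:,:510]=0;m[:,540:]=0
c=max(cv2.findContours(m,0,2)[0],key=cv2.contourArea); print('knob',cv2.boundingRect(c),c[:,0].tolist())
E
```

```text
[ 17 149 169] [ 20  68 153] [ 16 175 150] [ 25  43 218] [ 0  9 30]
kraft px [[300.9999694824219, 276.9999694824219], [325.9999694824219, 276.9999694824219], [325.9999694824219, 324.9999694824219], [300.9999694824219, 324.9999694824219]]
0.035 [0.43135978 0.14819616 0.035     ] 0.05288603115557742 0.10008929359688848 [[0.4815, 0.1747], [0.4813, 0.1218], [0.3812, 0.1221], [0.3813, 0.1741]]
0.055 [0.43025546 0.14746779 0.055     ] 0.05186824365771806 0.09816308303681055 [[0.4794, 0.1735], [0.4793, 0.1216], [0.3811, 0.1219], [0.3812, 0.1729]]
button ((427.18817138671875, 251.58602905273438), 12.091702461242676) [ 0.51729914 -0.07127178  0.148     ]
knob (517, 229, 17, 12) [[528, 229], [527, 230], [526, 230], [524, 232], [523, 232], [522, 233], [521, 233], [520, 234], [519, 234], [517, 236], [517, 238], [518, 239], [519, 239], [520, 240], [521, 240], [522, 239], [523, 239], [524, 238], [525, 238], [526, 237], [527, 237], [528, 236], [531, 236], [533, 234], [533, 230], [532, 229]]
```

View pics/c1.png

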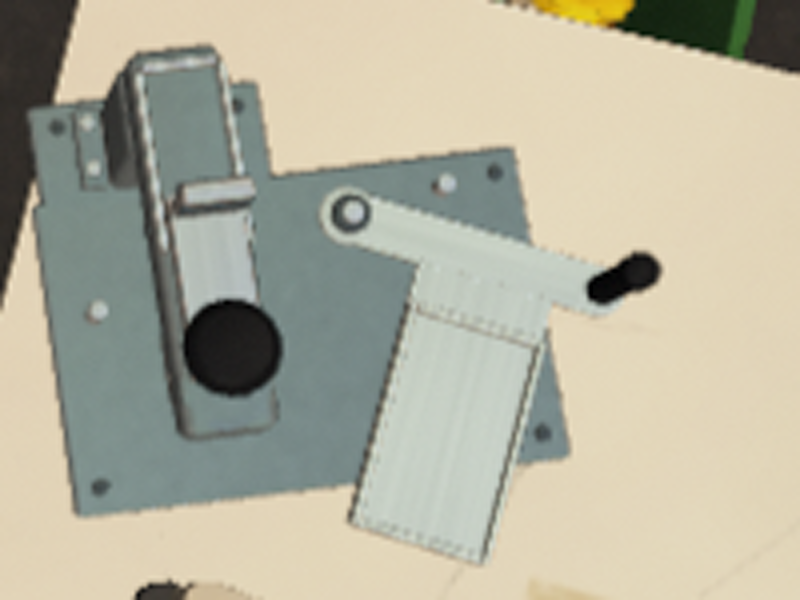

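```bash
python3 - <<'E'
from h import *
p=robot.camera_params('top')
f=lambda u,v,z: onz(p,(370+u/4-.375,165+v/4-.375),z)
B=f(231,347,.148); F=f(216,188,.165); P=f(351,212,.027); K=f(640,269,.080)
print('button',B,'plate',F,'pivot',P,'knob',K)
d=(F-B)[:2]; print('yaw btn-plate',np.degrees(np.arctan2(d[1],d[0])),np.linalg.norm(d))
a,b=f(78,515,.012),f(570,455,.012); e=(a-b)[:2]; print('front edge',np.linalg.norm(e),'yaw',np.degrees(np.arctan2(-e[0],e[1])))
c=np.array([f(*x,.027) for x in[(415,305),(548,345),(485,564),(350,521)]]); print(c.round(4)); C=c.mean(0);print('pocket',C)
for i in range(4): print(np.linalg.norm(c[i]-c[i-1]))
v=(c[0]+c[1]-c[2]-c[3])[:2]; print('tray long dir yaw',np.degrees(np.arctan2(v[1],v[0])))
k=(K-P)[:2];print('lever',np.linalg.norm(k),np.degrees(np.arctan2(k[1],k[0])))
r=(C-P)[:2];r2=(B-P)[:2];print(np.linalg.norm(r),np.linalg.norm(r2),np.degrees(np.arctan2(r[1],r[0])-np.arctan2(r2[1],r2[0])))
# printer corners
for uv in [(405,313),(510,350),(377,390),(480,447)]: print('printer',onz(p,uv,.124))
print(robot.read_state()['qpos'])
E
```

```text
button [ 0.51770224 -0.0716399   0.148     ] plate [ 0.59097137 -0.06409233  0.165     ] pivot [ 0.61017331 -0.16297516  0.027     ] knob [ 0.56765983 -0.29464217  0.08      ]
yaw btn-plate 5.881383729465306 0.07365685287096341
front edge 0.2662840792433954 yaw 6.76054781952248
[[ 0.5589 -0.1948  0.027 ]
 [ 0.5368 -0.2644  0.027 ]
 [ 0.4207 -0.224   0.027 ]
 [ 0.4434 -0.1545  0.027 ]]
pocket [ 0.48996346 -0.20938655  0.027     ]
0.12229146977547732
0.07301108542921086
0.12295565808423269
0.07309551968299481
tray long dir yaw -19.206537139928283
lever 0.13836039497332928 -107.8945627907675
0.12885815918272178 0.12997319377135153 -294.24314986772436
printer [ 0.40286387 -0.02942024  0.124     ]
printer [ 0.33369331 -0.22377467  0.124     ]
printer [0.26135778 0.02667668 0.124     ]
printer [ 0.16137917 -0.1581968   0.124     ]
[ 1.14578766  0.33387999  0.03982133  1.46620271 -0.01338636  1.34327969
 -0.05849094]
```

Request:
servo_tool(gripper=0.0854, squeeze=40, rows=[{"z": -0.01,"az": 6.22},{"z": -0.01,"az": 6.22},{"z": -0.01,"az": 6.22},{"x": 0.021,"y": -0.03},{"x": 0.021,"y": -0.03},{"x": 0.021,"y": -0.03},{"x": 0.021,"y": -0.03},{"x": 0.021,"y": -0.03},{"x": 0.021,"y": -0.03},{"x": 0.021,"y": -0.03},{"x": 0.021,"y": -0.03},{"x": 0.021,"y": -0.03},{"x": 0.021,"y": -0.03},{"x": 0.021,"y": -0.03},{"x": 0.021,"y": -0.03},{"x": 0.021,"y": -0.03},{"x": 0.021,"y": -0.03}])

```text
schema error: expected keys x, y, z, ax, ay, az
```

Request:
servo_tool(gripper=0.0854, squeeze=40, rows=[{"x": 0,"y": 0,"z": -0.01,"ax": 0,"ay": 0,"az": 6.22},{"x": 0,"y": 0,"z": -0.01,"ax": 0,"ay": 0,"az": 6.22},{"x": 0,"y": 0,"z": -0.01,"ax": 0,"ay": 0,"az": 6.22},{"x": 0.021,"y": -0.03,"z": 0,"ax": 0,"ay": 0,"az": 0},{"x": 0.021,"y": -0.03,"z": 0,"ax": 0,"ay": 0,"az": 0},{"x": 0.021,"y": -0.03,"z": 0,"ax": 0,"ay": 0,"az": 0},{"x": 0.021,"y": -0.03,"z": 0,"ax": 0,"ay": 0,"az": 0},{"x": 0.021,"y": -0.03,"z": 0,"ax": 0,"ay": 0,"az": 0},{"x": 0.021,"y": -0.03,"z": 0,"ax": 0,"ay": 0,"az": 0},{"x": 0.021,"y": -0.03,"z": 0,"ax": 0,"ay": 0,"az": 0},{"x": 0.021,"y": -0.03,"z": 0,"ax": 0,"ay": 0,"az": 0},{"x": 0.021,"y": -0.03,"z": 0,"ax": 0,"ay": 0,"az": 0},{"x": 0.021,"y": -0.03,"z": 0,"ax": 0,"ay": 0,"az": 0},{"x": 0.021,"y": -0.03,"z": 0,"ax": 0,"ay": 0,"az": 0},{"x": 0.021,"y": -0.03,"z": 0,"ax": 0,"ay": 0,"az": 0},{"x": 0.021,"y": -0.03,"z": 0,"ax": 0,"ay": 0,"az": 0},{"x": 0.021,"y": -0.03,"z": 0,"ax": 0,"ay": 0,"az": 0}])

```text
time_s: 1.52
tool_pos: [0.5025, -0.1941, 0.2612]
tcp_rot: [-0.0, 1.0, -0.0, -0.0]
wrist_force: [0.5, -1.7, -0.1]
width: 0.0851
grasp_force: 0.0
```

Request:
servo_tool(rows=[{"x": -0.0071,"y": -0.0342,"z": 0,"ax": 0,"ay": 0,"az": 0},{"x": -0.0071,"y": -0.0342,"z": 0,"ax": 0,"ay": 0,"az": 0},{"x": -0.0071,"y": -0.0342,"z": 0,"ax": 0,"ay": 0,"az": 0},{"x": -0.0071,"y": -0.0342,"z": 0,"ax": 0,"ay": 0,"az": 0},{"x": -0.0071,"y": -0.0342,"z": 0,"ax": 0,"ay": 0,"az": 0},{"x": -0.0071,"y": -0.0342,"z": 0,"ax": 0,"ay": 0,"az": 0},{"x": -0.0071,"y": -0.0342,"z": 0,"ax": 0,"ay": 0,"az": 0},{"x": -0.0071,"y": -0.0342,"z": 0,"ax": 0,"ay": 0,"az": 0},{"x": -0.0071,"y": -0.0342,"z": 0,"ax": 0,"ay": 0,"az": 0},{"x": -0.0071,"y": -0.0342,"z": 0,"ax": 0,"ay": 0,"az": 0},{"x": 0,"y": 0,"z": 0.03,"ax": 0,"ay": 0,"az": 0},{"x": 0,"y": 0,"z": 0.03,"ax": 0,"ay": 0,"az": 0},{"x": 0,"y": 0,"z": 0,"ax": 0,"ay": 0,"az": 0}])

```text
time_s: 2.6
tool_pos: [0.4279, 0.1456, 0.1966]
tcp_rot: [0.001, 1.0, 0.001, -0.004]
wrist_force: [-0.5, -0.2, -0.4]
width: 0.0853
grasp_force: 0.0
```

```bash
python3 - <<'E'
from h import *
p=robot.camera_params('wrist'); s=robot.read_state()
im=robot.grab_frame('wrist')[:,:,::-1].copy(); cv2.imwrite('pics/w1.png',im)
print(s['time_s'],s['tool_pos'],p['eye'],q2R(p['orientation']).round(3).tolist())
hsv=cv2.cvtColor(im,cv2.COLOR_BGR2HSV)
m=((hsv[...,1]>90)&(hsv[...,0]<20)&(hsv[...,2]>60)).astype(np.uint8)
for c in sorted(cv2.findContours(m,0,2)[0],key=cv2.contourArea)[-3:]:
    b=cv2.boxPoints(cv2.minAreaRect(c)); w=np.array([onz(p,x,.035) for x in b])
    print(cv2.contourArea(c),b.round(0).tolist(),w[:,:2].round(4).tolist(),w.mean(0))
E
```

```text
2.6 [0.4279273  0.14558981 0.19661589] [0.50128872 0.14655796 0.33914305] [[0.003, -0.957, -0.29], [-1.0, -0.002, -0.004], [0.003, 0.29, -0.957]]
3996.0 [[66.0, 221.0], [67.0, 169.0], [152.0, 171.0], [151.0, 224.0]] [[0.4251, 0.3618], [0.4695, 0.3519], [0.4677, 0.2825], [0.4232, 0.2895]] [0.44636858 0.32141957 0.035     ]
7105.5 [[-36.0, 332.0], [4.0, 235.0], [142.0, 293.0], [101.0, 389.0]] [[0.319, 0.4779], [0.4125, 0.4175], [0.3586, 0.3065], [0.255, 0.3602]] [0.33627153 0.39051597 0.035     ]
7360.0 [[284.0, 151.0], [349.0, 151.0], [349.0, 272.0], [284.0, 272.0]] [[0.484, 0.1744], [0.4841, 0.1219], [0.3792, 0.1192], [0.3792, 0.1771]] [0.43162459 0.14816128 0.035     ]
```

View pics/w1.png

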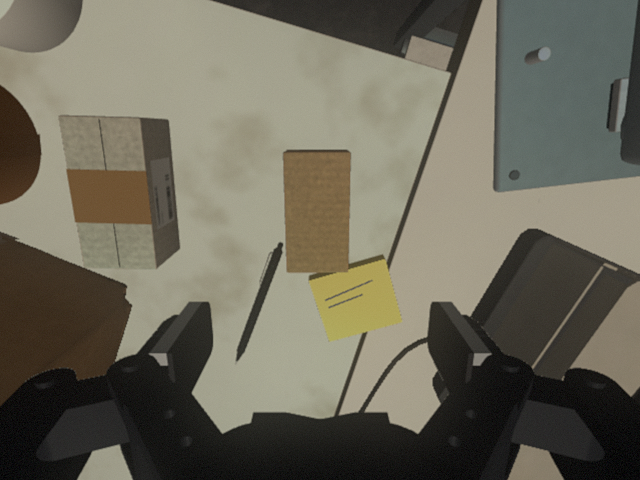

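The wrist view shows the kraft carton squarely aligned at px (284–349, 151–272), which puts its centre at about (0.431, 0.148). Descending to grasp it.

Request:
servo_tool(rows=[{"x": 0.003,"y": -0.0025,"z": 0.035,"ax": 0,"ay": 0,"az": 0},{"x": 0,"y": 0,"z": 0.035,"ax": 0,"ay": 0,"az": 0},{"x": 0,"y": 0,"z": 0.035,"ax": 0,"ay": 0,"az": 0},{"x": 0,"y": 0,"z": 0.035,"ax": 0,"ay": 0,"az": 0},{"x": 0,"y": 0,"z": 0.025,"ax": 0,"ay": 0,"az": 0},{"x": 0,"y": 0,"z": 0.016,"ax": 0,"ay": 0,"az": 0},{"x": 0,"y": 0,"z": 0.007,"ax": 0,"ay": 0,"az": 0},{"x": 0,"y": 0,"z": 0,"ax": 0,"ay": 0,"az": 0}])

```text
time_s: 3.32
tool_pos: [0.4342, 0.1483, 0.0132]
tcp_rot: [0.0, 1.0, -0.0, -0.001]
wrist_force: [0.0, -0.2, 0.5]
width: 0.0856
grasp_force: 0.0
```

Request:
servo_tool(gripper=0.03, squeeze=30, rows=[{"x": 0,"y": 0,"z": 0,"ax": 0,"ay": 0,"az": 0},{"x": 0,"y": 0,"z": 0,"ax": 0,"ay": 0,"az": 0},{"x": 0,"y": 0,"z": 0,"ax": 0,"ay": 0,"az": 0},{"x": 0,"y": 0,"z": 0,"ax": 0,"ay": 0,"az": 0},{"x": 0,"y": 0,"z": 0,"ax": 0,"ay": 0,"az": 0},{"x": 0,"y": 0,"z": 0,"ax": 0,"ay": 0,"az": 0}])

```text
time_s: 3.82
tool_pos: [0.4353, 0.149, 0.015]
tcp_rot: [-0.0, 1.0, -0.0, 0.001]
wrist_force: [-0.8, -1.2, 5.4]
width: 0.0543
grasp_force: 30.9
```

Request:
servo_tool(rows=[{"x": 0,"y": 0,"z": -0.02,"ax": 0,"ay": 0,"az": 0},{"x": 0,"y": 0,"z": -0.037,"ax": 0,"ay": 0,"az": 0},{"x": 0,"y": 0,"z": -0.037,"ax": 0,"ay": 0,"az": 0},{"x": 0,"y": 0,"z": -0.037,"ax": 0,"ay": 0,"az": 0},{"x": 0,"y": 0,"z": -0.037,"ax": 0,"ay": 0,"az": 0},{"x": 0,"y": 0,"z": -0.02,"ax": 0,"ay": 0,"az": 0},{"x": 0.0059,"y": 0.025,"z": 0,"ax": 0,"ay": 0,"az": 0},{"x": 0.0059,"y": 0.036,"z": 0,"ax": 0,"ay": 0,"az": 0},{"x": 0.0059,"y": 0.036,"z": 0,"ax": 0,"ay": 0,"az": 0},{"x": 0.0059,"y": 0.036,"z": 0,"ax": 0,"ay": 0,"az": 0},{"x": 0.0059,"y": 0.036,"z": 0,"ax": 0,"ay": 0,"az": 0},{"x": 0.0059,"y": 0.036,"z": 0,"ax": 0,"ay": 0,"az": 0},{"x": 0.0059,"y": 0.036,"z": 0,"ax": 0,"ay": 0,"az": 0},{"x": 0.0059,"y": 0.036,"z": 0,"ax": 0,"ay": 0,"az": 0},{"x": 0.0059,"y": 0.036,"z": 0,"ax": 0,"ay": 0,"az": 0},{"x": 0.0059,"y": 0.036,"z": 0,"ax": 0,"ay": 0,"az": 0},{"x": 0,"y": 0.011,"z": 0,"ax": 0,"ay": 0,"az": 6.23},{"x": 0,"y": 0,"z": 0,"ax": 0,"ay": 0,"az": 6.23},{"x": 0,"y": 0,"z": 0,"ax": 0,"ay": 0,"az": 6.23},{"x": 0,"y": 0,"z": 0,"ax": 0,"ay": 0,"az": 0}])

```text
time_s: 5.48
tool_pos: [0.4929, -0.2115, 0.2021]
tcp_rot: [-0.0, 0.986, -0.165, 0.0]
wrist_force: [-0.1, 0.6, -0.8]
width: 0.0542
grasp_force: 34.1
```

```bash
python3 - <<'E'
from h import *
p=robot.camera_params('wrist'); s=robot.read_state()
im=robot.grab_frame('wrist')[:,:,::-1].copy(); cv2.imwrite('pics/w2.png',im)
np.save('w2p.npy',p,allow_pickle=True)
print(s['time_s'],s['tool_pos'],s['tcp_rot'],p['eye'])
M=q2R(s['tcp_rot']); print('x yaw',np.degrees(np.arctan2(M[1,0],M[0,0])),M[:,2])
E
```

```text
5.4833 [ 0.49292301 -0.21152703  0.20212962] [-4.16269190e-05  9.86262165e-01 -1.65187123e-01  3.94159277e-04] [ 0.56122974 -0.23436212  0.34519709]
x yaw -19.016216124828805 [ 7.91241226e-04 -4.81099635e-05 -9.99999686e-01]
```

View pics/w2.png

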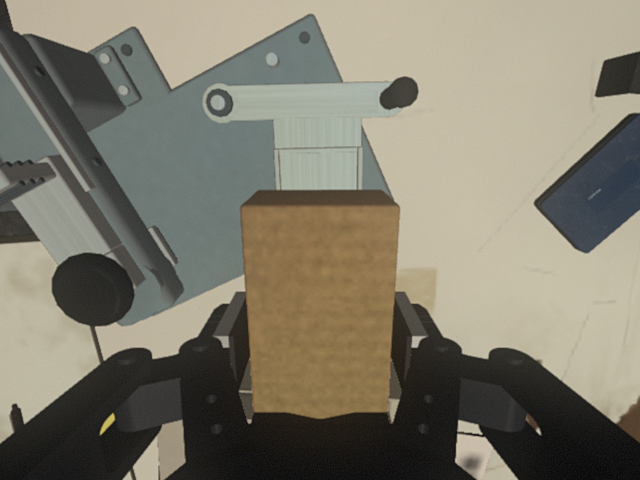

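```bash
python3 - <<'E'
from h import *
p=np.load('w2p.npy',allow_pickle=True).item(); s=robot.read_state()
T=s['tool_pos'];M=q2R(s['tcp_rot'])
def t(uv,z): return ((onz(p,uv,z)-T)@M).round(4)
print('carton back top',t((242,207),.222),t((399,205),.222),'bot',t((248,191),.187),t((395,191),.187))
print('rim back',t((275,148),.027),t((362,148),.027),'low',t((277,190),.027),t((361,190),.027))
print('pivot',onz(p,(219,102),.027),'knob',onz(p,(401,92),.080))
print('button',onz(p,(93,289),.148))
E
```

```text
carton back top [ 0.0477 -0.0263 -0.0199] [ 0.048   0.0272 -0.0199] bot [ 0.0477 -0.0308  0.0151] [0.0473 0.0328 0.0151]
rim back [ 0.0592 -0.0372  0.1751] [0.0588 0.0361 0.1751] low [ 0.0238 -0.0369  0.1751] [0.0233 0.0361 0.1751]
pivot [ 0.60989926 -0.16473914  0.027     ] knob [ 0.56785254 -0.29484318  0.08      ]
button [ 0.52101035 -0.08106617  0.148     ]
```

Request:
servo_tool(rows=[{"x": 0.0013,"y": -0.001,"z": 0.025,"ax": 0,"ay": 0,"az": 0},{"x": 0,"y": 0,"z": 0.037,"ax": 0,"ay": 0,"az": 0},{"x": 0,"y": 0,"z": 0.037,"ax": 0,"ay": 0,"az": 0},{"x": 0,"y": 0,"z": 0.03,"ax": 0,"ay": 0,"az": 0},{"x": 0,"y": 0,"z": 0.02,"ax": 0,"ay": 0,"az": 0},{"x": 0,"y": 0,"z": 0.01,"ax": 0,"ay": 0,"az": 0},{"x": 0,"y": 0,"z": 0.005,"ax": 0,"ay": 0,"az": 0},{"x": 0,"y": 0,"z": 0,"ax": 0,"ay": 0,"az": 0},{"x": 0,"y": 0,"z": 0,"ax": 0,"ay": 0,"az": 0}])

```text
time_s: 6.28
tool_pos: [0.4955, -0.211, 0.0387]
tcp_rot: [0.0, 0.987, -0.162, 0.001]
wrist_force: [-0.1, -0.2, -1.7]
width: 0.0541
grasp_force: 34.1
```

Request:
servo_tool(rows=[{"x": 0,"y": 0,"z": 0.002,"ax": 0,"ay": 0,"az": 0},{"x": 0,"y": 0,"z": 0.0015,"ax": 0,"ay": 0,"az": 0},{"x": 0,"y": 0,"z": 0.001,"ax": 0,"ay": 0,"az": 0},{"x": 0,"y": 0,"z": 0,"ax": 0,"ay": 0,"az": 0}])

```text
time_s: 6.62
tool_pos: [0.4953, -0.2112, 0.034]
tcp_rot: [0.0, 0.987, -0.162, 0.001]
wrist_force: [-2.0, -0.3, 5.9]
width: 0.0541
grasp_force: 35.0
```

Request:
servo_tool(gripper=0.0854, rows=[{"x": 0,"y": 0,"z": 0,"ax": 0,"ay": 0,"az": 0},{"x": 0,"y": 0,"z": 0,"ax": 0,"ay": 0,"az": 0},{"x": 0,"y": 0,"z": 0,"ax": 0,"ay": 0,"az": 0},{"x": 0,"y": 0,"z": 0,"ax": 0,"ay": 0,"az": 0},{"x": 0,"y": 0,"z": -0.02,"ax": 0,"ay": 0,"az": 0},{"x": 0,"y": 0,"z": -0.036,"ax": 0,"ay": 0,"az": 0},{"x": 0,"y": 0,"z": -0.036,"ax": 0,"ay": 0,"az": 0},{"x": 0,"y": 0,"z": -0.036,"ax": 0,"ay": 0,"az": 0},{"x": 0,"y": 0,"z": -0.036,"ax": 0,"ay": 0,"az": 0},{"x": 0,"y": 0,"z": 0,"ax": 0,"ay": 0,"az": 0}])

```text
time_s: 7.45
tool_pos: [0.4979, -0.2117, 0.2044]
tcp_rot: [0.001, 0.987, -0.162, 0.005]
wrist_force: [0.9, -0.4, 0.3]
width: 0.0852
grasp_force: 0.0
```

```bash
python3 - <<'E'
from h import *
p=robot.camera_params('wrist'); s=robot.read_state()
im=robot.grab_frame('wrist')[:,:,::-1].copy(); cv2.imwrite('pics/w3.png',im)
im=robot.grab_frame('top')[:,:,::-1].copy(); cv2.imwrite('pics/top3.png',im)
np.save('w3p.npy',p,allow_pickle=True)
print(s['time_s'],s['tool_pos'],s['tcp_rot'],p['eye'],s['qpos'])
E
```

```text
7.45 [ 0.49786605 -0.21171589  0.20442333] [ 0.00126938  0.98672789 -0.16229297  0.00523884] [ 0.5649649  -0.23358166  0.34817264] [ 0.58897433  0.1387431  -0.29446496  1.76427762  0.04371799  1.23403816
 -1.61366586]
```

View pics/w3.png

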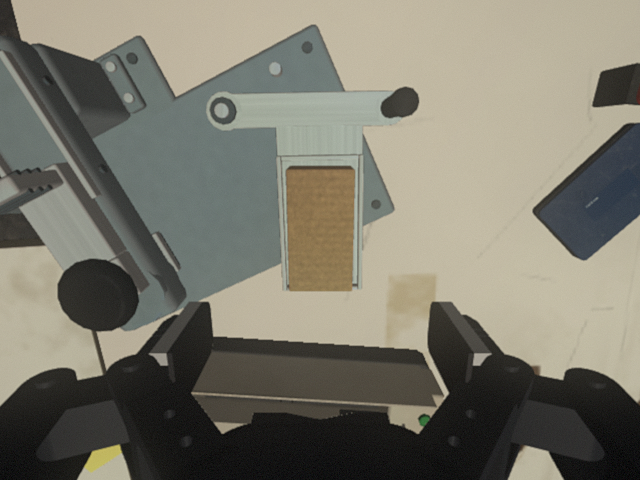

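Wrist view: the carton lies flat in the pocket (px 286–354 × 166–291), and the rim shows on all sides. Next I work out the move to the knob and its arc.

```bash
cat >> h.py <<'E'
def to(X):
    s=robot.read_state(); M=q2R(s['tcp_rot']); return (np.array(X)-s['tool_pos'])@M
E
python3 - <<'E'
from h import *
s=robot.read_state(); print(s['tool_pos'],s['tcp_rot'])
p=np.load('w3p.npy',allow_pickle=True).item()
print('knob',onz(p,(404,100),.08),'pivot',onz(p,(222,110),.027),'btn',onz(p,(97,294),.148))
print(to([.5679,-.2948,.044]))
P=np.array([.610,-.1635]);r=.139;a0=np.arctan2(-.2948+.1635,.5679-.610); M=q2R(s['tcp_rot'])
a=a0-np.radians(np.linspace(0,66,11)); pts=P+np.c_[np.cos(a),np.sin(a)]*np.hypot(-.2948+.1635,.5679-.610)
print(np.hypot(-.2948+.1635,.5679-.610)); d=np.diff(pts,axis=0); print((np.c_[d,0*d[:,:1]]@M).round(4)[:,:2].tolist()); print(pts[-1])
E
```

```text
[ 0.49541877 -0.21103371  0.19839669] [ 4.45131674e-04  9.86731604e-01 -1.62351266e-01  1.61523466e-03]
knob [ 0.56883396 -0.29650341  0.08      ] pivot [ 0.61006318 -0.16424685  0.027     ] btn [ 0.521625   -0.08053179  0.148     ]
[0.09498359 0.05607312 0.1547339 ]
0.13788437184829905
[[-0.0159, -0.0007], [-0.0157, -0.0025], [-0.0153, -0.0043], [-0.0147, -0.006], [-0.0139, -0.0076], [-0.0129, -0.0092], [-0.0118, -0.0106], [-0.0105, -0.0119], [-0.0091, -0.013], [-0.0075, -0.014]]
[ 0.47292787 -0.17844426]
```

Request:
servo_tool(gripper=0.06, squeeze=20, rows=[{"x": 0.02,"y": 0.012,"z": 0,"ax": 0,"ay": 0,"az": 0},{"x": 0.03,"y": 0.018,"z": 0,"ax": 0,"ay": 0,"az": 0},{"x": 0.03,"y": 0.018,"z": 0,"ax": 0,"ay": 0,"az": 0},{"x": 0.015,"y": 0.008,"z": 0.02,"ax": 0,"ay": 0,"az": 0},{"x": 0,"y": 0,"z": 0.035,"ax": 0,"ay": 0,"az": 0},{"x": 0,"y": 0,"z": 0.035,"ax": 0,"ay": 0,"az": 0},{"x": 0,"y": 0,"z": 0.035,"ax": 0,"ay": 0,"az": 0},{"x": 0,"y": 0,"z": 0.02,"ax": 0,"ay": 0,"az": 0},{"x": 0,"y": 0,"z": 0.009,"ax": 0,"ay": 0,"az": 0},{"x": 0,"y": 0,"z": 0,"ax": 0,"ay": 0,"az": 0}])

```text
time_s: 8.38
tool_pos: [0.5644, -0.2931, 0.0392]
tcp_rot: [-0.001, 0.987, -0.162, -0.003]
wrist_force: [-0.4, -0.3, 0.8]
width: 0.06
grasp_force: 0.0
```

Request:
servo_tool(gripper=0.005, squeeze=20, rows=[{"x": 0,"y": 0,"z": 0,"ax": 0,"ay": 0,"az": 0},{"x": 0,"y": 0,"z": 0,"ax": 0,"ay": 0,"az": 0},{"x": 0,"y": 0,"z": 0,"ax": 0,"ay": 0,"az": 0},{"x": 0,"y": 0,"z": 0,"ax": 0,"ay": 0,"az": 0},{"x": 0,"y": 0,"z": 0,"ax": 0,"ay": 0,"az": 0},{"x": 0,"y": 0,"z": 0,"ax": 0,"ay": 0,"az": 0}])

```text
time_s: 8.88
tool_pos: [0.5668, -0.2974, 0.045]
tcp_rot: [0.002, 0.987, -0.163, 0.001]
wrist_force: [-2.7, -6.1, 2.1]
width: 0.0193
grasp_force: 20.0
```

Request:
servo_tool(rows=[{"x": -0.004,"y": 0,"z": 0,"ax": 0,"ay": 0,"az": 0},{"x": -0.008,"y": -0.0004,"z": 0,"ax": 0,"ay": 0,"az": 0},{"x": -0.012,"y": -0.0012,"z": 0,"ax": 0,"ay": 0,"az": 0},{"x": -0.012,"y": -0.002,"z": 0,"ax": 0,"ay": 0,"az": 0},{"x": -0.0115,"y": -0.0032,"z": 0,"ax": 0,"ay": 0,"az": 0},{"x": -0.0075,"y": -0.003,"z": 0,"ax": 0,"ay": 0,"az": 0},{"x": -0.0074,"y": -0.003,"z": 0,"ax": 0,"ay": 0,"az": 0},{"x": -0.007,"y": -0.0038,"z": 0,"ax": 0,"ay": 0,"az": 0},{"x": -0.007,"y": -0.0038,"z": 0,"ax": 0,"ay": 0,"az": 0},{"x": -0.0065,"y": -0.0046,"z": 0,"ax": 0,"ay": 0,"az": 0},{"x": -0.0065,"y": -0.0046,"z": 0,"ax": 0,"ay": 0,"az": 0},{"x": -0.006,"y": -0.0053,"z": 0,"ax": 0,"ay": 0,"az": 0},{"x": -0.006,"y": -0.0053,"z": 0,"ax": 0,"ay": 0,"az": 0},{"x": -0.0053,"y": -0.006,"z": 0,"ax": 0,"ay": 0,"az": 0},{"x": -0.0053,"y": -0.006,"z": 0,"ax": 0,"ay": 0,"az": 0},{"x": -0.0046,"y": -0.0065,"z": 0,"ax": 0,"ay": 0,"az": 0},{"x": -0.0046,"y": -0.0065,"z": 0,"ax": 0,"ay": 0,"az": 0},{"x": -0.0026,"y": -0.0045,"z": 0,"ax": 0,"ay": 0,"az": 0},{"x": 0,"y": 0,"z": 0,"ax": 0,"ay": 0,"az": 0}])

```text
time_s: 10.47
tool_pos: [0.4687, -0.1894, 0.0437]
tcp_rot: [0.001, 0.987, -0.163, -0.002]
wrist_force: [-15.3, -4.2, 10.4]
width: 0.019
grasp_force: 21.0
```

Request:
servo_tool(rows=[{"x": -0.0016,"y": -0.003,"z": 0,"ax": 0,"ay": 0,"az": 0},{"x": -0.0016,"y": -0.003,"z": 0,"ax": 0,"ay": 0,"az": 0},{"x": -0.0016,"y": -0.003,"z": 0,"ax": 0,"ay": 0,"az": 0},{"x": -0.0016,"y": -0.003,"z": 0,"ax": 0,"ay": 0,"az": 0},{"x": 0,"y": 0,"z": 0,"ax": 0,"ay": 0,"az": 0},{"x": 0,"y": 0,"z": 0,"ax": 0,"ay": 0,"az": 0}])

```text
time_s: 10.97
tool_pos: [0.4678, -0.1794, 0.0438]
tcp_rot: [0.002, 0.986, -0.164, -0.0]
wrist_force: [-7.7, -13.3, 0.6]
width: 0.019
grasp_force: 20.6
```

Request:
servo_tool(rows=[{"x": -0.0013,"y": -0.0038,"z": 0,"ax": 0,"ay": 0,"az": 0},{"x": 0,"y": 0,"z": 0,"ax": 0,"ay": 0,"az": 0},{"x": 0,"y": 0,"z": 0,"ax": 0,"ay": 0,"az": 0}])

```text
time_s: 11.22
tool_pos: [0.4678, -0.1792, 0.0439]
tcp_rot: [0.004, 0.986, -0.166, 0.001]
wrist_force: [-5.5, -28.3, -5.1]
width: 0.0189
grasp_force: 21.9
```

The tray is against its stop: no further movement while the force rises. I'll relax the push, release the knob, then rise and turn toward the fork.

Request:
servo_tool(rows=[{"x": 0.001,"y": 0.003,"z": 0,"ax": 0,"ay": 0,"az": 0},{"x": 0.001,"y": 0.003,"z": 0,"ax": 0,"ay": 0,"az": 0},{"x": 0,"y": 0,"z": 0,"ax": 0,"ay": 0,"az": 0},{"x": 0,"y": 0,"z": 0,"ax": 0,"ay": 0,"az": 0}])

```text
time_s: 11.55
tool_pos: [0.4677, -0.1795, 0.0438]
tcp_rot: [0.001, 0.987, -0.163, -0.001]
wrist_force: [-9.3, -5.7, 4.8]
width: 0.0187
grasp_force: 20.4
```

Request:
servo_tool(gripper=0.055, rows=[{"x": 0,"y": 0,"z": 0,"ax": 0,"ay": 0,"az": 0},{"x": 0,"y": 0,"z": 0,"ax": 0,"ay": 0,"az": 0},{"x": 0,"y": 0,"z": 0,"ax": 0,"ay": 0,"az": 0},{"x": 0,"y": 0,"z": -0.015,"ax": 0,"ay": 0,"az": 0},{"x": 0,"y": 0,"z": -0.037,"ax": 0,"ay": 0,"az": 0},{"x": 0,"y": 0,"z": -0.037,"ax": 0,"ay": 0,"az": 0},{"x": 0,"y": 0,"z": -0.037,"ax": 0,"ay": 0,"az": 0},{"x": 0,"y": 0,"z": -0.037,"ax": 0,"ay": 0,"az": -6.4},{"x": 0,"y": 0,"z": -0.03,"ax": 0,"ay": 0,"az": -7},{"x": 0,"y": 0,"z": 0,"ax": 0,"ay": 0,"az": -7},{"x": 0,"y": 0,"z": 0,"ax": 0,"ay": 0,"az": -7},{"x": 0,"y": 0,"z": 0,"ax": 0,"ay": 0,"az": -7},{"x": 0,"y": 0,"z": 0,"ax": 0,"ay": 0,"az": -7},{"x": 0,"y": 0,"z": 0,"ax": 0,"ay": 0,"az": -7},{"x": 0,"y": 0,"z": 0,"ax": 0,"ay": 0,"az": -7},{"x": 0,"y": 0,"z": 0,"ax": 0,"ay": 0,"az": -7},{"x": 0,"y": 0,"z": 0,"ax": 0,"ay": 0,"az": -7},{"x": 0,"y": 0,"z": 0,"ax": 0,"ay": 0,"az": -7},{"x": 0,"y": 0,"z": 0,"ax": 0,"ay": 0,"az": -7}])

```text
time_s: 13.13
tool_pos: [0.4698, -0.1771, 0.2363]
tcp_rot: [0.0, 0.843, 0.538, 0.0]
wrist_force: [-0.1, -0.1, 0.0]
width: 0.055
grasp_force: 0.0
```

```bash
python3 - <<'E'
from h import *
s=robot.read_state()
im=robot.grab_frame('top')[:,:,::-1].copy()
a=cv2.resize(im[165:315,370:570],None,fx=4,fy=4,interpolation=cv2.INTER_CUBIC); cv2.imwrite('pics/c4.png',a)
M=q2R(s['tcp_rot']);print(s['time_s'],s['tool_pos'],s['qpos'],'xyaw',np.degrees(np.arctan2(M[1,0],M[0,0])),M[:,2])
E
```

```text
13.1333 [ 0.46975916 -0.1770621   0.23631354] [ 0.61316567  0.04824962 -0.35061433  1.79477035  0.01718045  1.30049217
 -0.17617209] xyaw 65.10337037669191 [ 1.01621793e-03 -2.62875110e-04 -9.99999449e-01]
```

View pics/c4.png

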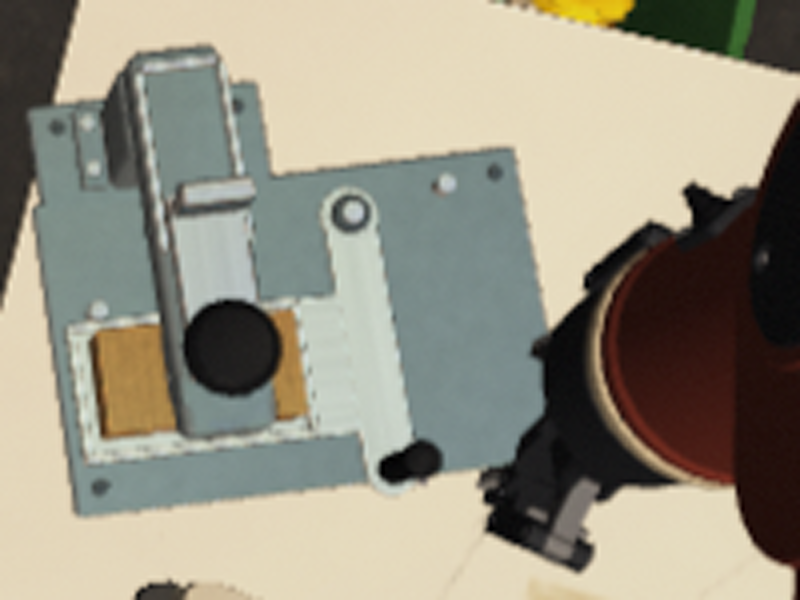

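The crop shows the tray swung in, with its rim at the stop post (99,310) and the carton under the head. Turning the last 31° and moving above the fork plate.

Request:
servo_tool(gripper=0.035, rows=[{"x": 0,"y": 0,"z": 0,"ax": 0,"ay": 0,"az": -6.26},{"x": 0,"y": 0,"z": 0,"ax": 0,"ay": 0,"az": -6.26},{"x": 0,"y": 0,"z": 0,"ax": 0,"ay": 0,"az": -6.26},{"x": 0,"y": 0,"z": 0,"ax": 0,"ay": 0,"az": -6.26},{"x": 0,"y": 0,"z": 0,"ax": 0,"ay": 0,"az": -6.26},{"x": 0.0198,"y": 0.0266,"z": 0,"ax": 0,"ay": 0,"az": 0},{"x": 0.0198,"y": 0.0266,"z": 0,"ax": 0,"ay": 0,"az": 0},{"x": 0.0198,"y": 0.0266,"z": 0,"ax": 0,"ay": 0,"az": 0},{"x": 0.0198,"y": 0.0266,"z": 0,"ax": 0,"ay": 0,"az": 0},{"x": 0.0198,"y": 0.0266,"z": 0,"ax": 0,"ay": 0,"az": 0},{"x": 0,"y": 0,"z": 0,"ax": 0,"ay": 0,"az": 0},{"x": 0,"y": 0,"z": 0,"ax": 0,"ay": 0,"az": 0}])

```text
time_s: 14.18
tool_pos: [0.5922, -0.0626, 0.2356]
tcp_rot: [-0.0, 0.669, 0.744, 0.001]
wrist_force: [-0.7, 0.2, 0.5]
width: 0.0348
grasp_force: 0.0
```

```bash
python3 - <<'E'
from h import *
p=robot.camera_params('wrist');s=robot.read_state()
im=robot.grab_frame('wrist')[:,:,::-1].copy(); cv2.imwrite('pics/w5.png',im)
np.save('w5p.npy',p,allow_pickle=True)
M=q2R(s['tcp_rot']);print(s['time_s'],s['tool_pos'],s['qpos'],'xyaw',np.degrees(np.arctan2(M[1,0],M[0,0])),M[:,2])
print('plate',proj(p,[.591,-.064,.165]),'btn',proj(p,[.5177,-.0716,.148]))
E
```

```text
14.1833 [ 0.5922028  -0.06256535  0.23561392] [ 0.42198613  0.25727839 -0.46828635  1.57653669  0.11697145  1.33594355
  0.04592841] xyaw 96.08559182658568 [ 1.67095091e-05  1.35671682e-03 -9.99999080e-01]
plate [317.09138068 256.39153748] btn [205.66334286 247.50996902]
```

View pics/w5.png

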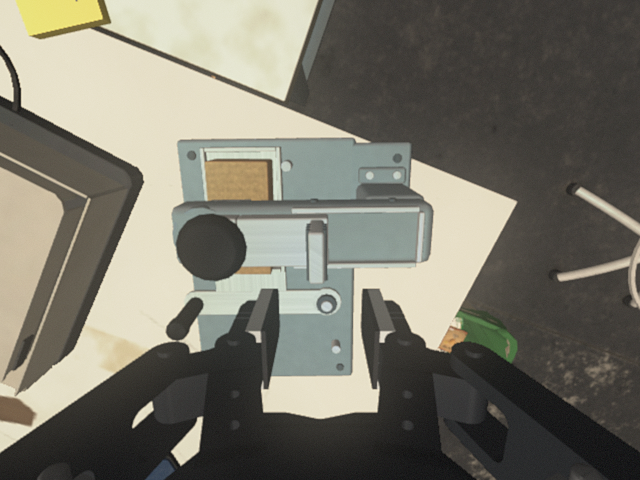

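```bash
python3 - <<'E'
from h import *
p=np.load('w5p.npy',allow_pickle=True).item()
for z in(.165,):
  F=onz(p,(318,252),z);print(F,to([F[0],F[1],.14]))
print(onz(p,(211,247),.148),onz(p,(211,247),.140))
E
```

```text
[ 0.59125435 -0.0611075   0.165     ] [0.0032425  0.00014588 0.09571196]
[ 0.52119472 -0.0708667   0.148     ] [ 0.51898819 -0.07365392  0.14      ]
```

Plate top is at px (318,252), which agrees with my estimate. Descending and pinching it.

Request:
servo_tool(rows=[{"x": 0.002,"y": 0,"z": 0.02,"ax": 0,"ay": 0,"az": 0},{"x": 0,"y": 0,"z": 0.03,"ax": 0,"ay": 0,"az": 0},{"x": 0,"y": 0,"z": 0.025,"ax": 0,"ay": 0,"az": 0},{"x": 0,"y": 0,"z": 0.013,"ax": 0,"ay": 0,"az": 0},{"x": 0,"y": 0,"z": 0.006,"ax": 0,"ay": 0,"az": 0},{"x": 0,"y": 0,"z": 0,"ax": 0,"ay": 0,"az": 0},{"x": 0,"y": 0,"z": 0,"ax": 0,"ay": 0,"az": 0}])

```text
time_s: 14.82
tool_pos: [0.5916, -0.0635, 0.1431]
tcp_rot: [0.001, 0.669, 0.743, 0.0]
wrist_force: [0.7, 0.9, 0.1]
width: 0.035
grasp_force: 0.0
```

Request:
servo_tool(gripper=0.002, squeeze=25, rows=[{"x": 0,"y": 0,"z": 0,"ax": 0,"ay": 0,"az": 0},{"x": 0,"y": 0,"z": 0,"ax": 0,"ay": 0,"az": 0},{"x": 0,"y": 0,"z": 0,"ax": 0,"ay": 0,"az": 0},{"x": 0,"y": 0,"z": 0,"ax": 0,"ay": 0,"az": 0},{"x": 0,"y": 0,"z": 0,"ax": 0,"ay": 0,"az": 0}])

```text
time_s: 15.23
tool_pos: [0.5918, -0.0631, 0.1434]
tcp_rot: [0.001, 0.669, 0.743, 0.0]
wrist_force: [-1.5, -0.6, 7.0]
width: 0.0095
grasp_force: 27.8
```

Request:
servo_tool(rows=[{"x": 0,"y": 0.004,"z": 0,"ax": 0,"ay": 0,"az": 0},{"x": 0,"y": 0.006,"z": 0,"ax": 0,"ay": 0,"az": 0},{"x": 0,"y": 0.006,"z": 0,"ax": 0,"ay": 0,"az": 0},{"x": 0,"y": 0.006,"z": 0,"ax": 0,"ay": 0,"az": 0},{"x": 0,"y": 0.006,"z": 0,"ax": 0,"ay": 0,"az": 0},{"x": 0,"y": 0.006,"z": 0,"ax": 0,"ay": 0,"az": 0},{"x": 0,"y": 0.006,"z": 0,"ax": 0,"ay": 0,"az": 0},{"x": 0,"y": 0.004,"z": 0,"ax": 0,"ay": 0,"az": 0},{"x": 0,"y": 0,"z": 0,"ax": 0,"ay": 0,"az": 0},{"x": 0,"y": 0,"z": 0,"ax": 0,"ay": 0,"az": 0}])

```text
time_s: 16.07
tool_pos: [0.6322, -0.0584, 0.1432]
tcp_rot: [-0.002, 0.669, 0.743, -0.002]
wrist_force: [-20.6, -0.7, 18.5]
width: 0.0096
grasp_force: 29.8
```

Request:
servo_tool(rows=[{"x": 0,"y": 0.002,"z": 0,"ax": 0,"ay": 0,"az": 0},{"x": 0,"y": 0,"z": 0,"ax": 0,"ay": 0,"az": 0},{"x": 0,"y": 0,"z": 0,"ax": 0,"ay": 0,"az": 0}])

```text
time_s: 16.32
tool_pos: [0.6324, -0.0584, 0.1432]
tcp_rot: [-0.003, 0.669, 0.743, -0.004]
wrist_force: [-28.9, -0.6, 24.2]
width: 0.0097
grasp_force: 31.2
```

Request:
servo_tool(rows=[{"x": 0,"y": -0.0025,"z": 0,"ax": 0,"ay": 0,"az": 0},{"x": 0,"y": -0.0025,"z": 0,"ax": 0,"ay": 0,"az": 0},{"x": 0,"y": 0,"z": 0,"ax": 0,"ay": 0,"az": 0}])

```text
time_s: 16.57
tool_pos: [0.6319, -0.0585, 0.1434]
tcp_rot: [0.001, 0.669, 0.743, 0.0]
wrist_force: [-4.9, 1.3, 9.2]
width: 0.0092
grasp_force: 28.1
```

Request:
servo_tool(gripper=0.035, rows=[{"x": 0,"y": 0,"z": 0,"ax": 0,"ay": 0,"az": 0},{"x": 0,"y": 0,"z": 0,"ax": 0,"ay": 0,"az": 0},{"x": 0,"y": 0,"z": 0,"ax": 0,"ay": 0,"az": 0},{"x": 0,"y": 0,"z": -0.015,"ax": 0,"ay": 0,"az": 0},{"x": 0,"y": 0,"z": -0.03,"ax": 0,"ay": 0,"az": 0},{"x": 0,"y": 0,"z": -0.015,"ax": 0,"ay": 0,"az": 0},{"x": 0,"y": 0,"z": 0,"ax": 0,"ay": 0,"az": 0},{"x": 0,"y": 0,"z": 0,"ax": 0,"ay": 0,"az": 0}])

```text
time_s: 17.23
tool_pos: [0.6324, -0.0588, 0.2025]
tcp_rot: [0.001, 0.669, 0.743, 0.001]
wrist_force: [-0.6, 0.5, -0.7]
width: 0.0351
grasp_force: 0.0
```

```bash
python3 - <<'E'
from h import *
p=robot.camera_params('wrist');s=robot.read_state()
im=robot.grab_frame('wrist')[:,:,::-1].copy(); cv2.imwrite('pics/w6.png',im)
np.save('w6p.npy',p,allow_pickle=True)
print(s['time_s'],s['tool_pos'],s['wrist_force'],'btn',to([.519,-.0715,.155]))
print('plate pred full back',proj(p,np.array([.591,-.0625,.165])+.042*np.array([.9938,.11,0])), 'at 37', proj(p,np.array([.591,-.0625,.165])+.037*np.array([.9938,.11,0])))
E
```

```text
17.2333 [ 0.63240352 -0.0587559   0.20253656] [-0.57421826  0.47463859 -0.72123338] btn [-0.00080832 -0.11345584  0.04639733]
plate pred full back [319.8306824 272.9141934] at 37 [310.35806763 272.95292814]
```

View pics/w6.png

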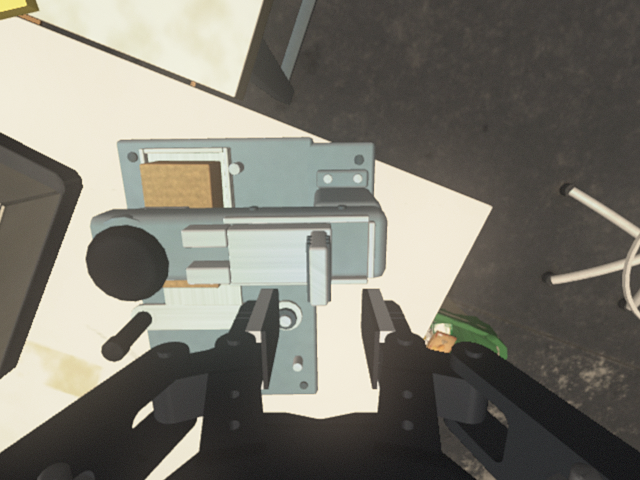

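The plate is at px col 319 and the prongs are clear of the button, so the fork is fully back. Moving over the button with the fingers closed.

Request:
servo_tool(gripper=0.0, rows=[{"x": 0,"y": -0.02,"z": 0,"ax": 0,"ay": 0,"az": 0},{"x": 0,"y": -0.03,"z": 0,"ax": 0,"ay": 0,"az": 0},{"x": 0,"y": -0.03,"z": 0,"ax": 0,"ay": 0,"az": 0},{"x": 0,"y": -0.024,"z": 0,"ax": 0,"ay": 0,"az": 0},{"x": 0,"y": -0.01,"z": 0.015,"ax": 0,"ay": 0,"az": 0},{"x": 0,"y": 0,"z": 0.02,"ax": 0,"ay": 0,"az": 0},{"x": 0,"y": 0,"z": 0.01,"ax": 0,"ay": 0,"az": 0},{"x": 0,"y": 0,"z": 0,"ax": 0,"ay": 0,"az": 0},{"x": 0,"y": 0,"z": 0,"ax": 0,"ay": 0,"az": 0}])

```text
time_s: 18.03
tool_pos: [0.5182, -0.0705, 0.156]
tcp_rot: [-0.001, 0.669, 0.743, -0.0]
wrist_force: [0.5, -0.9, -0.2]
width: 0.0003
grasp_force: 0.0
```

Request:
servo_tool(rows=[{"x": 0,"y": 0,"z": 0.005,"ax": 0,"ay": 0,"az": 0},{"x": 0,"y": 0,"z": 0.004,"ax": 0,"ay": 0,"az": 0},{"x": 0,"y": 0,"z": 0.003,"ax": 0,"ay": 0,"az": 0},{"x": 0,"y": 0,"z": 0.003,"ax": 0,"ay": 0,"az": 0},{"x": 0,"y": 0,"z": 0.003,"ax": 0,"ay": 0,"az": 0},{"x": 0,"y": 0,"z": 0.002,"ax": 0,"ay": 0,"az": 0},{"x": 0,"y": 0,"z": 0.002,"ax": 0,"ay": 0,"az": 0},{"x": 0,"y": 0,"z": 0,"ax": 0,"ay": 0,"az": 0},{"x": 0,"y": 0,"z": 0,"ax": 0,"ay": 0,"az": 0}])

```text
time_s: 18.78
tool_pos: [0.519, -0.0706, 0.1351]
tcp_rot: [0.0, 0.669, 0.743, 0.0]
wrist_force: [2.6, 0.9, 4.1]
width: -0.0001
grasp_force: 2.3
```

Request:
servo_tool(rows=[{"x": 0,"y": 0,"z": 0.001,"ax": 0,"ay": 0,"az": 0},{"x": 0,"y": 0,"z": 0.001,"ax": 0,"ay": 0,"az": 0},{"x": 0,"y": 0,"z": 0.001,"ax": 0,"ay": 0,"az": 0},{"x": 0,"y": 0,"z": 0,"ax": 0,"ay": 0,"az": 0},{"x": 0,"y": 0,"z": 0,"ax": 0,"ay": 0,"az": 0}])

```text
time_s: 19.2
tool_pos: [0.5192, -0.0706, 0.1337]
tcp_rot: [0.001, 0.669, 0.743, 0.0]
wrist_force: [-3.2, 1.6, 19.5]
width: 0.0002
grasp_force: 9.7
```

Request:
servo_tool(rows=[{"x": 0,"y": 0,"z": -0.0006,"ax": 0,"ay": 0,"az": 0},{"x": 0,"y": 0,"z": 0,"ax": 0,"ay": 0,"az": 0},{"x": 0,"y": 0,"z": 0,"ax": 0,"ay": 0,"az": 0},{"x": 0,"y": 0,"z": 0,"ax": 0,"ay": 0,"az": 0},{"x": 0,"y": 0,"z": 0,"ax": 0,"ay": 0,"az": 0},{"x": 0,"y": 0,"z": 0,"ax": 0,"ay": 0,"az": 0}])

```text
time_s: 19.7
tool_pos: [0.5191, -0.0706, 0.1337]
tcp_rot: [0.001, 0.669, 0.743, 0.0]
wrist_force: [0.2, 1.1, 14.3]
width: 0.0003
grasp_force: 7.1
```

Held at 14 N with the die bearing on the carton. Letting the button rise and going back to the plate.

Request:
servo_tool(rows=[{"x": 0,"y": 0,"z": -0.004,"ax": 0,"ay": 0,"az": 0},{"x": 0,"y": 0,"z": -0.006,"ax": 0,"ay": 0,"az": 0},{"x": 0,"y": 0,"z": -0.01,"ax": 0,"ay": 0,"az": 0},{"x": 0,"y": 0,"z": -0.025,"ax": 0,"ay": 0,"az": 0},{"x": 0,"y": 0,"z": -0.028,"ax": 0,"ay": 0,"az": 0},{"x": 0,"y": 0,"z": 0,"ax": 0,"ay": 0,"az": 0},{"x": 0,"y": 0,"z": 0,"ax": 0,"ay": 0,"az": 0}])

```text
time_s: 20.28
tool_pos: [0.5187, -0.0709, 0.2068]
tcp_rot: [0.001, 0.669, 0.743, 0.0]
wrist_force: [0.2, 0.8, -1.5]
width: 0.0001
grasp_force: 0.0
```

Request:
servo_tool(gripper=0.035, rows=[{"x": 0,"y": 0.02,"z": 0,"ax": 0,"ay": 0,"az": 0},{"x": 0,"y": 0.03,"z": 0,"ax": 0,"ay": 0,"az": 0},{"x": 0,"y": 0.03,"z": 0,"ax": 0,"ay": 0,"az": 0},{"x": 0,"y": 0.024,"z": 0,"ax": 0,"ay": 0,"az": 0},{"x": 0,"y": 0.01,"z": 0,"ax": 0,"ay": 0,"az": 0},{"x": 0,"y": 0,"z": 0,"ax": 0,"ay": 0,"az": 0},{"x": 0,"y": 0,"z": 0,"ax": 0,"ay": 0,"az": 0}])

```text
time_s: 20.87
tool_pos: [0.6309, -0.0585, 0.2038]
tcp_rot: [-0.001, 0.669, 0.743, -0.001]
wrist_force: [-0.3, -0.1, -0.5]
width: 0.0349
grasp_force: 0.0
```

Request:
servo_tool(rows=[{"x": 0,"y": 0.001,"z": 0.02,"ax": 0,"ay": 0,"az": 0},{"x": 0,"y": 0,"z": 0.025,"ax": 0,"ay": 0,"az": 0},{"x": 0,"y": 0,"z": 0.015,"ax": 0,"ay": 0,"az": 0},{"x": 0,"y": 0,"z": 0,"ax": 0,"ay": 0,"az": 0},{"x": 0,"y": 0,"z": 0,"ax": 0,"ay": 0,"az": 0}])

```text
time_s: 21.28
tool_pos: [0.6314, -0.059, 0.145]
tcp_rot: [-0.001, 0.669, 0.743, -0.001]
wrist_force: [-0.3, -0.1, 1.0]
width: 0.035
grasp_force: 0.0
```

Request:
servo_tool(gripper=0.002, squeeze=25, rows=[{"x": 0,"y": 0,"z": 0,"ax": 0,"ay": 0,"az": 0},{"x": 0,"y": 0,"z": 0,"ax": 0,"ay": 0,"az": 0},{"x": 0,"y": 0,"z": 0,"ax": 0,"ay": 0,"az": 0},{"x": 0,"y": 0,"z": 0,"ax": 0,"ay": 0,"az": 0},{"x": 0,"y": 0,"z": 0,"ax": 0,"ay": 0,"az": 0}])

```text
time_s: 21.7
tool_pos: [0.632, -0.0589, 0.1471]
tcp_rot: [-0.0, 0.669, 0.743, -0.001]
wrist_force: [-8.7, -0.8, 7.0]
width: 0.0094
grasp_force: 26.6
```

Request:
servo_tool(rows=[{"x": 0,"y": -0.004,"z": 0,"ax": 0,"ay": 0,"az": 0},{"x": 0,"y": -0.006,"z": 0,"ax": 0,"ay": 0,"az": 0},{"x": 0,"y": -0.006,"z": 0,"ax": 0,"ay": 0,"az": 0},{"x": 0,"y": -0.006,"z": 0,"ax": 0,"ay": 0,"az": 0},{"x": 0,"y": -0.006,"z": 0,"ax": 0,"ay": 0,"az": 0},{"x": 0,"y": -0.006,"z": 0,"ax": 0,"ay": 0,"az": 0},{"x": 0,"y": -0.006,"z": 0,"ax": 0,"ay": 0,"az": 0},{"x": 0,"y": -0.004,"z": 0,"ax": 0,"ay": 0,"az": 0},{"x": 0,"y": 0,"z": 0,"ax": 0,"ay": 0,"az": 0},{"x": 0,"y": 0,"z": 0,"ax": 0,"ay": 0,"az": 0}])

```text
time_s: 22.53
tool_pos: [0.59, -0.0638, 0.1471]
tcp_rot: [0.002, 0.669, 0.743, 0.001]
wrist_force: [2.1, -1.8, 7.2]
width: 0.0093
grasp_force: 27.0
```

Request:
servo_tool(rows=[{"x": 0,"y": -0.002,"z": 0,"ax": 0,"ay": 0,"az": 0},{"x": 0,"y": -0.002,"z": 0,"ax": 0,"ay": 0,"az": 0},{"x": 0,"y": 0,"z": 0,"ax": 0,"ay": 0,"az": 0},{"x": 0,"y": 0,"z": 0,"ax": 0,"ay": 0,"az": 0}])

```text
time_s: 22.87
tool_pos: [0.5896, -0.0638, 0.1472]
tcp_rot: [0.004, 0.669, 0.743, 0.004]
wrist_force: [20.1, -1.8, -5.9]
width: 0.0091
grasp_force: 26.2
```

At the stop (20 N, no movement). I'll relax, release and retreat, then verify.

Request:
servo_tool(rows=[{"x": 0,"y": 0.0015,"z": 0,"ax": 0,"ay": 0,"az": 0},{"x": 0,"y": 0.0015,"z": 0,"ax": 0,"ay": 0,"az": 0},{"x": 0,"y": 0,"z": 0,"ax": 0,"ay": 0,"az": 0}])

```text
time_s: 23.12
tool_pos: [0.59, -0.0638, 0.1471]
tcp_rot: [0.002, 0.669, 0.743, 0.001]
wrist_force: [5.2, -2.1, 5.5]
width: 0.0092
grasp_force: 27.0
```

Request:
servo_tool(gripper=0.035, rows=[{"x": 0,"y": 0,"z": 0,"ax": 0,"ay": 0,"az": 0},{"x": 0,"y": 0,"z": 0,"ax": 0,"ay": 0,"az": 0},{"x": 0,"y": 0,"z": 0,"ax": 0,"ay": 0,"az": 0},{"x": 0,"y": 0,"z": -0.015,"ax": 0,"ay": 0,"az": 0},{"x": 0,"y": 0,"z": -0.03,"ax": 0,"ay": 0,"az": 0},{"x": 0,"y": 0,"z": -0.035,"ax": 0,"ay": 0,"az": 0},{"x": 0,"y": 0,"z": -0.02,"ax": 0,"ay": 0,"az": 0},{"x": 0,"y": 0,"z": 0,"ax": 0,"ay": 0,"az": 0},{"x": 0,"y": 0,"z": 0,"ax": 0,"ay": 0,"az": 0}])

```text
time_s: 23.87
tool_pos: [0.5883, -0.0632, 0.2462]
tcp_rot: [0.001, 0.669, 0.743, 0.0]
wrist_force: [0.3, -0.3, -0.2]
width: 0.0349
grasp_force: 0.0
```

```bash
python3 - <<'E'
from h import *
p=robot.camera_params('wrist');s=robot.read_state()
im=robot.grab_frame('wrist')[:,:,::-1].copy(); cv2.imwrite('pics/w7.png',im)
print(s['time_s'],s['tool_pos'],s['wrist_force'])
print('plate in pred',proj(p,[.591,-.0625,.165]))
E
```

```text
23.8667 [ 0.58825503 -0.06319189  0.2462422 ] [ 0.2888197  -0.29644761 -0.18519346]
plate in pred [323.52918436 248.28230216]
```

View pics/w7.png

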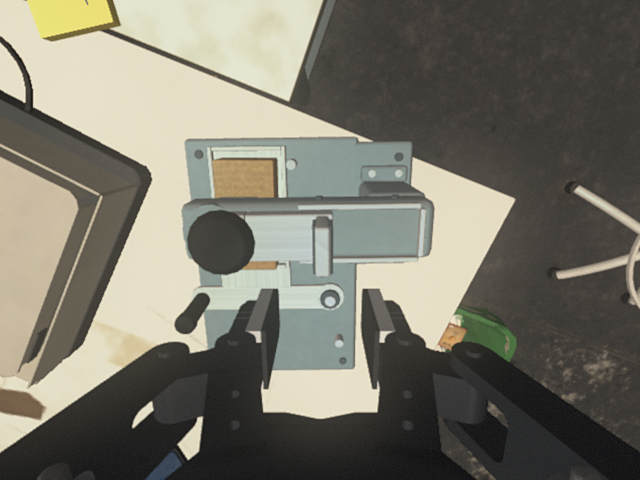

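The fork plate is back at px (323,246), as predicted for fully in. The tray sits at its stop post (291,163) with the carton in it, and the gripper is clear.

```bash
python3 -c "
from workcell import robot
print(robot.hand_in())"
```

```text
the job is handed in; nothing more can be done
None
```

The flat carton was pressed at about 14 N with the die down on it (it briefly read 19.5 N) and left in the swung-in tray. The lock fork is fully back under the button, and the job was handed in at about 24 s with the gripper clear; no verdict was returned.

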